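# Put the date coder's battery pack on charge

## Robot

A 7-joint arm with a two-finger parallel gripper is mounted at the origin on the work surface. World frame = base frame: x ahead of the robot, y to its left, z up, the work surface at z = 0. Lengths are in m, angles in degrees, forces in N, time in s.
With the tool pointing down it reaches from about 0.35 to 0.9 m from the base axis. Payload 7.2 kg.
Tool frame: the origin (TCP) lies midway between the tips of the shut fingers; the grasp point (between the pads) lies 19 mm behind it; z points along the fingers, y is the direction in which the jaws open and shut (so a half turn about z gives the same grasp; the last joint's range is limited). The gripper opens to 88 mm and grips with 3 to 60 N. Pads are 20 mm wide; open, the fingers measure 115 mm over their backs; the gripper's body (75 mm by 178 mm) begins 61 mm behind the grasp point.
Start: joints at [-68.022, 23.554, -0.728, 91.456, 0.321, 64.991, -4.71], TCP at [0.273, 0.562, 0.223] pointing down, gripper open.
Joint ranges: [-169.25, 169.25], [-16.82, 113.86], [-84.01, 82.57], [7.8, 145.47], [-59.2, 239.2], [7.22, 106.19], [-163.78, 163.78]. Speed limits (degrees/s): [136.94, 136.94, 172.46, 172.46, 180, 180, 180].

## Interface

Orientations are given as [roll, pitch, yaw] about the fixed x, y, z axes, in that order (R = Rz(yaw) Ry(pitch) Rx(roll)).
In Python, from bench import r gives the robot as it stands.
- The arm moves only by the tool move_arm, never from a script. Its argument "deltas" is a list of rows, each a list of 3 entries, a list of its own where there are three numbers: the finger opening in m, from 0 to 0.0878, then the shift along the world's x, y, z in m, then the turn about the world's z in degrees. In form: [[grip, [tx, ty, tz], yaw], ...]. A call has 1 to 12 rows; each row shifts and turns the commanded pose from where the row before left it; what a row does not reach is not made up. A row lasts 1/8 s, in which the tool goes at most 62.5 mm and 10.7 degrees, less where a joint would pass 70% of its speed; a pose out of reach is approached as far as the arm can. A call with a gripper value outside its range is refused whole. The fingers move at their own pace and stop on an object; the grip force is fixed at half the most. Time passes only in rows, so rows that do not move let the fingers close. It gives the time, the measured TCP pose, the force and the opening at its end, in the units of the state.
- r.get_state(): the state, without advancing time (a new reading comes with each control period).
- r.read_camera(name): name is "scene" or "top"; returns a dict with "image" (480x640x3 uint8, red, green, blue), "camera_matrix" (3x3 intrinsics, pixels), "extrinsics" (4x4, takes a point from world to camera coordinates). Camera axes: x right, y up, looking along -z (the intrinsics and any distortion apply to the point x, -y, -z); pixel columns grow to the right and rows downward; lengths in m; the calibration is good to about 2 mm. A picture is of the moment at which its call begins. There is no depth.
- r.close_job(): hands the job in, once; it reports no verdict.
Trained networks look in a picture, given as the dict that the camera call returned (one of the last four; its "shot" number tells which), for a name from the list of things; names that differ only in an ending like _2 or _b are one class to them, and where a whole thing is asked for, a point or a joint stands for the part that bears it (a point fixed in the world has none). Each returns a list of dicts, best first, with "confidence" (0 to 1); they miss things now and then, are a little off and sometimes report something else, mostly with a low value. They report only what shows in the picture. A call takes as long as a camera call.
- r.search_frame(picture, label): "box" ([left, top, width, height] in pixels, round what is visible of it).
The state is a dict: "time": time; "qpos": joint angles; "joint_velocities": joint speeds; "tau": joint torques, N m; "position": TCP position; "tcp_rot": TCP orientation; "wrist_force": force on the tool from outside, world axes, zero at the start; "ft_torque": the same for the moment, N m; "grip_width": opening from 0.0 (shut) to 1.0 (fully open).
Only numpy, scipy, OpenCV 4.12 (cv2) and the standard library are available. Lean on these libraries where they do the work, as an engineer would, in place of code of your own. Each camera call takes 0.05 s, during which the arm holds its last target. There are 200 camera calls.

## Task

Put the can date coder's battery pack on charge: with the fingertips, press it down hard against the dock's spring-lifted bed and, keeping it pressed, slide it in under the two leaf springs until it is fully home against the back stop, then let go so that the springs hold it there. Do not lift the pack, and leave everything else on the bench where it stands.

Things in the scene. Friction and masses are not known exactly. Their poses are not given: they have to be found in the camera images.
- pack: Battery pack, loose stepped black block, 0.4 kg, lying on the dock's open porch. Origin: centre of its underside; x towards the dock's back stop, z up. Foot 110 (x) x 84 x 6 mm, its edges 10 mm flanges beside the 64 mm wide case. Case: low ribbed thumb deck at x -55 to -5 mm, top 18 mm up; tall housing at x -5 to 55 mm, top 38 mm, whose upright rear wall (x -5 mm) a fingertip on the deck can push.
- deck (a point): Point on the pack: centre of the thumb deck's top face (50 mm along x, 64 mm wide), at pack x -30 mm, 18 mm above the pack's underside; the pack's axes.
- dock: Charging dock, fixed to the bench, grey base 236 (x) x 120 mm. Origin: centre of its underside, on the bench; x is the sliding direction (porch to back stop), z up. Side walls, inner faces at y +-44 mm, guide the pack; tops 46 mm high, 52 mm beside the springs. The pack lies on a spring-lifted metal bed, top 36 mm high at rest, which sinks straight down. Back stop face at x 95 mm, top 80 mm.
- springs (a point): Point on the dock (x 28 mm, y 0, 36 mm high; dock's axes) midway between the front lower edges of two rigid steel bars, one a side, x 28 to 41 mm, inner edges y +-35 mm, top 47 mm. Each carries a 50 mm bronze leaf spring sloping down towards the stop, free end 28 mm high. At rest the pack's flanges (top 42 mm high) hit the bars; pressed over 6 mm, better 8 to 11 mm, they pass under. Open above between the bars.
- home (a point): Point on the dock (x 40 mm, y 0, 36 mm high; dock's axes): the pack's origin lies at it, seen from above, when the pack is fully home against the back stop. Released there under the leaf springs, the pack stays about 8 mm lower than this point.
- bed (a joint): How far the spring-lifted bed is pressed down, m: 0 at rest with the pack lying on it, at most 0.012 (hard stop). On the pack it takes about 10 N to sink it 6 mm, 12 N for 8 mm, 15 N for 12 mm; sliding the pressed pack along then takes some 10 to 16 N. With the pack home and let go under the leaf springs it stays about 0.008 down.
- can_tall: Bystander, loose: a full 473 ml drinks can, 66 mm across, 157 mm tall. Origin at the centre of its underside.
- can_short: Bystander, loose: a full 355 ml drinks can, 66 mm across, 122 mm tall. Origin at the centre of its underside.
- glass_a: Bystander, loose: a taster glass standing upside down, 66 mm across, 100 mm tall. Origin at the centre of its underside.
- glass_b: Bystander, loose: a second taster glass standing upside down, 66 mm across, 100 mm tall. Origin at the centre of its underside.
- coder: Bystander, loose: the hand-held date coder, a grey box 150 x 72 x 66 mm with a black nose (190 mm overall) and a black loop handle on top up to 131 mm high. Origin at the centre of its underside.
- coasters: Bystander, loose: a round stack of cork coasters, 94 mm across, 22 mm high. Origin at the centre of its underside.
- spanner: Bystander, loose: a 170 mm steel spanner lying flat. Origin at the middle of its length.

How it is judged:
By the outcome, as a careful person would: the job done as asked, in the order asked, and still so for the second after the job is handed in, with the robot touching nothing.
It also fails if it takes over 45 s, if anything falls off the work surface, if the arm or the gripper's body presses on something with over 40 N, if the wrist force passes 120 N, or if a joint passes its speed limit or range.

## Working session

There is one attempt and no reset: what is moved stays moved. The work goes in short steps, Python scripts to look and compute and a tool call to move; the robot and the scene stay as the last step left them, time stands still between calls to the robot, and variables do not carry over. Pictures are saved under pics/ and viewed, about 8 in all and at most 12, crops included, and the job is handed in when it is done.

Besides the shell and the picture viewer there is one more tool, called after ">>>" in YAML: its name, and indented under it one key for each argument. move_arm: Moves the arm, as the interface text tells. Its arguments: {"type":"object","properties":{"deltas":{"type":"array","items":{"type":"array"}}},"required":["deltas"]}

```bash
mkdir -p pics
python3 - <<'E'
from bench import r
import cv2
s=r.get_state();print({k:s[k] for k in("time","position","tcp_rot","wrist_force","grip_width")})
for n in("top","scene"):
    p=r.read_camera(n);cv2.imwrite(f"pics/{n}0.png",p["image"][:,:,::-1])
    print(n,p["camera_matrix"].tolist(),p["extrinsics"].round(4).tolist())
    for l in("pack","dock","springs","coder"):
        print(l,[(d["box"],round(d["confidence"],2)) for d in r.search_frame(p,l)][:2])
E
```

```text
{'time': 0.0, 'position': array([0.27269017, 0.5618581 , 0.22182978]), 'tcp_rot': array([-1.79912775e+02,  7.61758104e-03,  1.54119449e+02]), 'wrist_force': array([-0.07485235, -0.60855594,  0.56553541]), 'grip_width': 1.0001505585466504}
top [[562.8980836633331, 0.0, 326.01990399829697], [0.0, 562.8980836633331, 246.51752579713386], [0.0, 0.0, 1.0]] [[-0.0197, -0.9998, -0.0037, 0.0591], [0.9961, -0.0199, 0.0861, -0.5809], [-0.0862, -0.002, 0.9963, -0.9914], [0.0, 0.0, 0.0, 1.0]]
pack [([358.6, 248.1, 60.2, 75.5], 0.74)]
dock [([340.6, 130.2, 106.4, 210.7], 0.73)]
springs [([341.5, 131.6, 109.1, 213.3], 0.76)]
coder [([464.8, 237.0, 55.3, 107.0], 0.84), ([359.9, 217.0, 61.1, 117.1], 0.52)]
scene [[500.7431605746285, 0.0, 316.1499833037609], [0.0, 500.7431605746285, 238.7015648023635], [0.0, 0.0, 1.0]] [[-0.3168, 0.9484, 0.0108, 0.1125], [-0.5744, -0.2009, 0.7935, 0.2661], [0.7548, 0.2452, 0.6085, -1.471], [0.0, 0.0, 0.0, 1.0]]
pack [([235.9, 208.5, 65.8, 44.1], 0.63)]
dock []
springs [([193.5, 204.1, 120.3, 135.9], 0.56)]
coder [([152.3, 174.6, 75.1, 77.1], 0.58), ([195.9, 205.6, 119.2, 134.9], 0.56)]
```

Run:
```python
import cv2
a=cv2.imread("pics/top0.png")[100:400,250:570];cv2.imwrite("pics/top0c.png",cv2.resize(a,None,fx=2,fy=2,interpolation=2))
```

```text
(no output)
```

View pics/scene0.png

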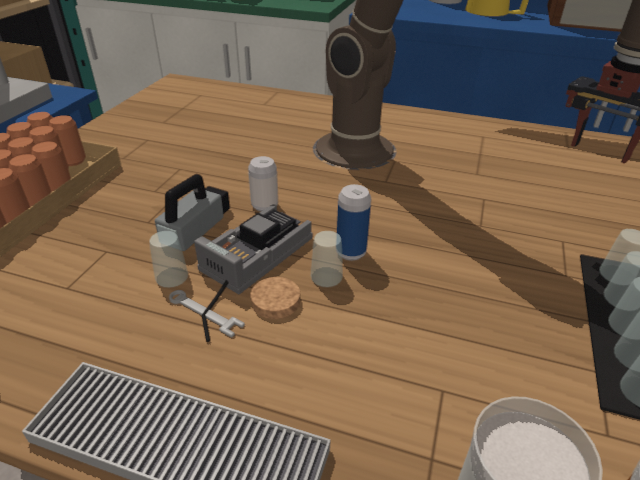

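View pics/top0c.png

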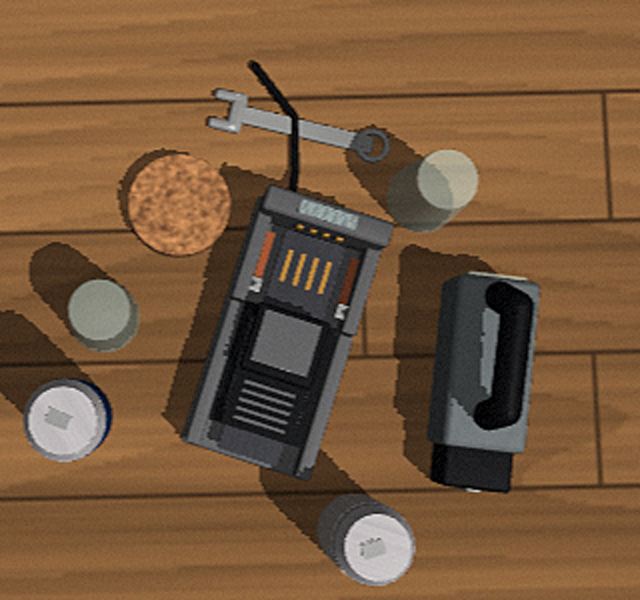

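The dock runs from its porch (crop ~(246,460)) up to the back stop (~(330,210)). The pack is midway, its ribbed deck at ~(265,405) and its housing at ~(287,340). The tall can (375,545) stands near the porch end. I'll fit the dock and pack poses next.

```bash
cat > h.py <<'E'
import numpy as np,cv2
from scipy.optimize import least_squares
def proj(p,P):
    E=p["extrinsics"];P=np.atleast_2d(P);c=P@E[:3,:3].T+E[:3,3]
    c=c*[1,-1,-1];u=c@p["camera_matrix"].T;return u[:,:2]/u[:,2:]
def d2w(d,P):
    P=np.atleast_2d(np.array(P,float));a=np.radians(d[2]);c,s=np.cos(a),np.sin(a)
    return np.c_[d[0]+c*P[:,0]-s*P[:,1],d[1]+s*P[:,0]+c*P[:,1],P[:,2]]
def rect(x0,x1,y,z): return [[x0,y,z],[x1,y,z],[x1,-y,z],[x0,-y,z]]
def overlay(p,d,px,name,crop,bed=0,f=3):
    x0,y0,w,h=crop
    im=cv2.resize(p["image"][y0:y0+h,x0:x0+w,::-1],None,fx=f,fy=f,interpolation=2)
    z=.036-bed
    for R,c in((rect(-.118,.118,.06,0),(255,0,0)),(rect(.095,.118,.06,.08),(0,0,255)),(rect(.028,.041,.035,.047),(255,0,255)),
      (rect(-.118,.028,.044,.046),(255,255,0)),
      (rect(px-.005,px+.055,.032,z+.038),(0,255,0)),(rect(px-.055,px-.005,.032,z+.018),(0,255,255))):
        q=(proj(p,d2w(d,R))-[x0,y0]+.5)*f
        cv2.polylines(im,[q.astype(np.int32)],True,c,1)
    cv2.imwrite(name,im)
E
python3 - <<'E'
from h import *
from bench import r
p=r.read_camera("top")
M=[[.118,.06,.08],[.118,-.06,.08],[-.118,.06,.046],[-.118,-.06,.046]]
px=np.array([[268,186],[391,223],[184,440],[308,478]])/2+[250,100]
s=least_squares(lambda d:(proj(p,d2w([d[0],d[1],d[2]*100],M))-px).ravel(),[.6,0,-.2])
d=s.x*[1,1,100];print(d,s.fun.round(1))
# pack x: deck ribs/housing rear edge, label centre (287,342)
t=np.array([287,342])/2+[250,100]
q=least_squares(lambda u:(proj(p,d2w(d,[[u[0],u[1],.074]]))[0]-t),[0,0]);print("label centre",q.x)
overlay(p,d,q.x[0]-.025,"pics/ov1.png",(320,170,160,190))
E
```

```text
[  0.54187829  -0.06894944 -18.83420436] [-2.3 -3.   3.  -0.5 -2.2  0.6  1.5  2.8]
label centre [-0.0086444  -0.00106621]
```

View pics/ov1.png

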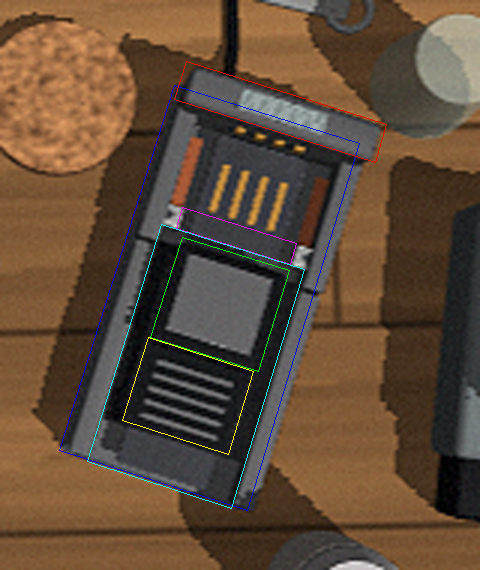

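Run:
```python
from h import *
from bench import r
p=r.read_camera("top")
px=np.array([[191,69],[385,127],[61,450],[247,509],[182,228],[297,265]])/3+[320,170]-.3
def f(v):
    M=[[.118,.06,.08],[.118,-.06,.08],[-.118,.06,v[3]/10],[-.118,-.06,v[3]/10],[.028,.035,.047],[.028,-.035,.047]]
    return (proj(p,d2w([v[0],v[1],v[2]*100],M))-px).ravel()
s=least_squares(f,[.55,-.07,-.18,.2]);d=s.x[:3]*[1,1,100];print(d,s.x[3]/10,s.fun.round(1))
for t in ((219,305),(196,375)):
  t2=np.array(t)/3+[320,170]-.3
  for z in (.074,.054): 
    q=least_squares(lambda u:(proj(p,d2w(d,[[u[0],u[1],z]]))[0]-t2),[0,0]);print(t,z,q.x)
overlay(p,d,-.037,"pics/ov2.png",(320,170,160,190),f=4 if 0 else 3)
for n in ("can_tall","can_short","glass_a","coder"): print(n,[np.round(b["box"]) for b in r.search_frame(p,n)])
```

```text
[  0.54005902  -0.07157276 -18.54299554] -0.02897754645365406 [-0.5 -1.6  1.7 -0.3  0.7  0.3 -0.2 -0.  -0.6  1.1 -1.   0.5]
(219, 305) 0.074 [-0.00876928  0.00316775]
(219, 305) 0.054 [-0.00727957  0.00123116]
(196, 375) 0.074 [-0.05076917  0.00411712]
(196, 375) 0.054 [-0.05015089  0.00220022]
can_tall [array([263., 287.,  42.,  46.])]
can_short [array([410., 345.,  46.,  44.])]
glass_a [array([444., 172.,  45.,  48.]), array([287., 241.,  35.,  37.])]
coder [array([465., 238.,  54., 109.]), array([342., 134., 105., 204.]), array([446., 174.,  46.,  44.])]
```

View pics/ov2.png

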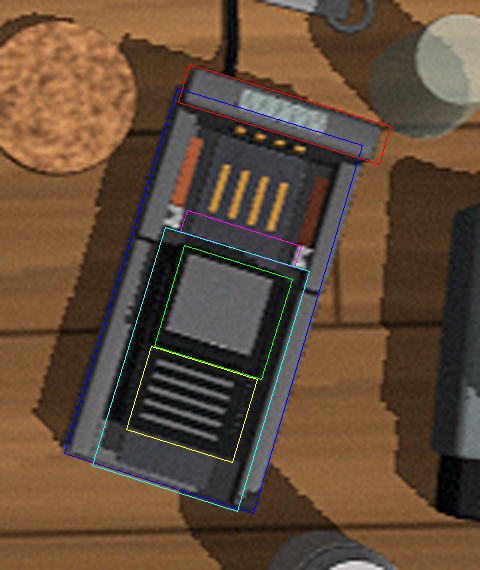

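Run:
```python
from h import *
from bench import r
p=r.read_camera("top")
d=[.541,-.069,-18.2]
def inv(t,z): return least_squares(lambda u:(proj(p,d2w(d,[[u[0],u[1],z]]))[0]-t),[0,0]).x.round(3)
C=lambda *t:np.array(t)/2+[250,100]
print("tall",inv(C(65,421),.157),"short",inv(C(375,548),.122),"glassL",inv(C(99,310),.1),"handle ends",inv(C(490,425),.131),inv(C(500,290),.131),inv(C(490,480),.03))
for n,q in(("deckstart",[-.034-.016,0,.054]),("home push",[.040-.016,0,.054])): print(n,d2w(d,[q]).round(4))
for t in((219,305),(188,397),(288,98),(153,479)): print(t,inv(np.array(t)/3+[320,170]-.3,{219:.074,188:.054,288:.08,153:.036}[t[0]]))
```

```text
tall [-0.124  0.155] short [-0.149 -0.11 ] glassL [-0.03  0.16] handle ends [-0.028 -0.169] [ 0.079 -0.148] [-0.069 -0.211]
deckstart [[ 0.4935 -0.0534  0.054 ]]
home push [[ 0.5638 -0.0765  0.054 ]]
(219, 305) [-0.009  0.   ]
(188, 397) [-0.064  0.001]
(288, 98) [ 0.116 -0.003]
(153, 479) [-0.115  0.005]
```

>>> move_arm:
  deltas:
    - [0,[0.02,-0.056,0],1]
    - [0,[0.02,-0.056,0],1]
    - [0,[0.02,-0.056,0],1]
    - [0,[0.02,-0.056,0],1]
    - [0,[0.02,-0.056,0],1]
    - [0,[0.02,-0.056,0],1]
    - [0,[0.02,-0.056,0],1]
    - [0,[0.02,-0.056,0],0.4]
    - [0,[0.02,-0.056,0],0]
    - [0,[0.02,-0.056,0],0]
    - [0,[0.02,-0.055,-0.05],0]
    - [0,[0,0,-0.06],0]

```text
time: 2.35
position: [0.4918, -0.0464, 0.1227]
tcp_rot: [180.0, 0.4, 161.2]
wrist_force: [0.8, 1.3, -0.5]
grip_width: 0.003
```

>>> move_arm:
  deltas:
    - [0,[-0.002,-0.005,-0.02],0]
    - [0,[0,0,-0.025],0]
    - [0,[0,0,0],0]

```text
time: 2.72
position: [0.4859, -0.0474, 0.0758]
tcp_rot: [-179.9, -0.2, 161.5]
wrist_force: [-0.7, 1.3, -0.2]
grip_width: 0.006
```

Run:
```python
from h import *
from bench import r
s=r.get_state();print(s["position"],s["tcp_rot"],s["wrist_force"])
p=r.read_camera("scene")
d=[.541,-.069,-18.7]
overlay(p,d,-.034,"pics/sc2.png",(180,170,160,130),f=5)
```

```text
[ 0.48594145 -0.04744794  0.07584141] [-1.79925306e+02 -1.69125331e-01  1.61502441e+02] [-0.74497084  1.33982436 -0.19467903]
```

View pics/sc2.png

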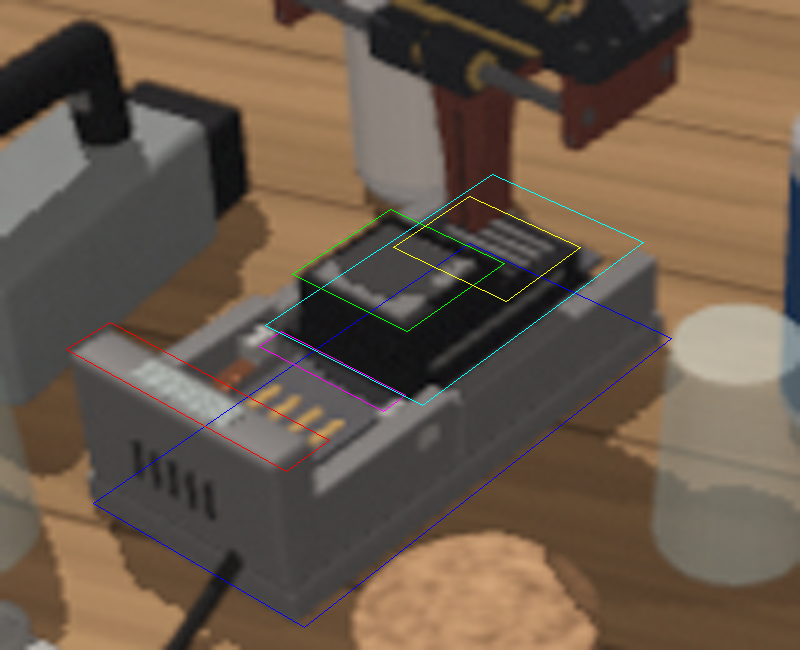

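The overlay lies within about 4 mm of the real edges. The fingertips (~(480,228)) hang over the deck's middle, behind the housing. I'll lower them onto the deck.

>>> move_arm:
  deltas:
    - [0,[0.004,-0.003,0],0]
    - [0,[0,0,-0.008],0]
    - [0,[0,0,-0.008],0]
    - [0,[0,0,-0.004],0]
    - [0,[0,0,0],0]

```text
time: 3.4
position: [0.4912, -0.0503, 0.0571]
tcp_rot: [180.0, 0.0, 161.5]
wrist_force: [-0.1, -0.8, -0.5]
grip_width: 0.006
```

>>> move_arm:
  deltas:
    - [0,[0,0,-0.003],0]
    - [0,[0,0,-0.003],0]
    - [0,[0,0,-0.003],0]
    - [0,[0,0,0],0]

```text
time: 3.9
position: [0.4914, -0.0503, 0.0484]
tcp_rot: [180.0, 0.0, 161.5]
wrist_force: [-2.6, 0.1, 10.0]
grip_width: 0.006
```

>>> move_arm:
  deltas:
    - [0,[0,0,-0.002],0]
    - [0,[0,0,-0.002],0]
    - [0,[0,0,0],0]

```text
time: 4.28
position: [0.4914, -0.0503, 0.0447]
tcp_rot: [180.0, 0.0, 161.5]
wrist_force: [-3.4, 0.3, 13.1]
grip_width: 0.006
```

>>> move_arm:
  deltas:
    - [0,[0.0028,-0.001,-0.0006],0]
    - [0,[0.0038,-0.0013,0],0]
    - [0,[0.0038,-0.0013,0],0]
    - [0,[0,0,0],0]

```text
time: 4.78
position: [0.4997, -0.0532, 0.0436]
tcp_rot: [180.0, -0.2, 161.5]
wrist_force: [-7.6, 3.5, 13.4]
grip_width: 0.006
```

Run:
```python
from h import *
from bench import r
p=r.read_camera("top")
s=r.get_state();print(s["position"],s["wrist_force"])
overlay(p,[.541,-.069,-18.7],-.034,"pics/t3.png",(320,170,160,190))
```

```text
[ 0.49976895 -0.05319161  0.04364818] [-7.12420111  2.33089299 14.29454708]
```

View pics/t3.png

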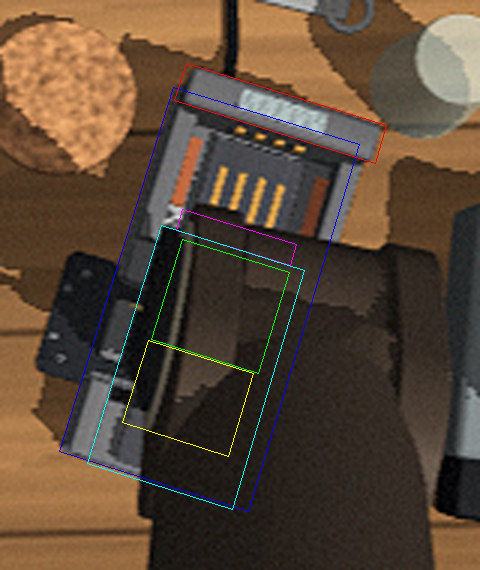

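The top view is blocked by the arm. I'm sliding on by force feedback.

>>> move_arm:
  deltas:
    - [0,[0.0038,-0.0013,0],0]
    - [0,[0.0038,-0.0013,0],0]
    - [0,[0.0038,-0.0013,0],0]
    - [0,[0.0038,-0.0013,0],0]
    - [0,[0.0038,-0.0013,0],0]

```text
time: 5.45
position: [0.5183, -0.0595, 0.0435]
tcp_rot: [180.0, -0.3, 161.5]
wrist_force: [-9.3, 2.8, 14.2]
grip_width: 0.008
```

Run:
```python
from h import *
from bench import r
p=r.read_camera("scene")
overlay(p,[.541,-.069,-18.7],-.034,"pics/sc4.png",(180,170,160,130),f=5)
```

```text
(no output)
```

View pics/sc4.png

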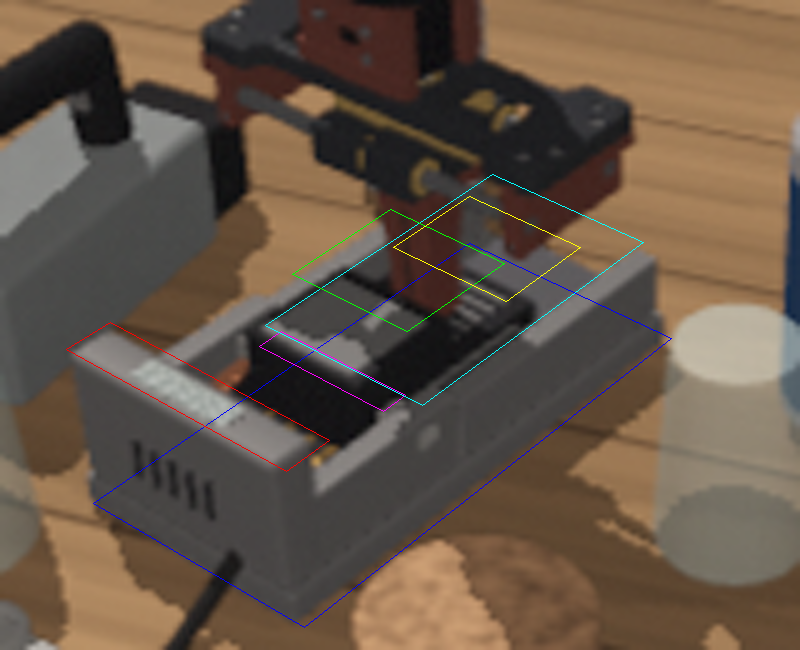

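The pack is pressed down and moving under the bars. Its housing front is now at ~(300,380), past the bars, and the fingers at ~(430,300) are against the housing wall. Continuing.

>>> move_arm:
  deltas:
    - [0,[0.0038,-0.0013,0],0]
    - [0,[0.0038,-0.0013,0],0]
    - [0,[0.0038,-0.0013,0],0]
    - [0,[0.0038,-0.0013,0],0]
    - [0,[0.0038,-0.0013,0],0]
    - [0,[0.0038,-0.0013,0],0]

```text
time: 6.25
position: [0.5403, -0.0671, 0.0432]
tcp_rot: [180.0, -0.4, 161.5]
wrist_force: [-10.6, 3.6, 11.0]
grip_width: 0.006
```

>>> move_arm:
  deltas:
    - [0,[0.0038,-0.0013,0],0]
    - [0,[0.0038,-0.0013,0],0]
    - [0,[0.0038,-0.0013,0],0]
    - [0,[0.0038,-0.0013,0],0]
    - [0,[0.0019,-0.0006,0],0]

```text
time: 6.88
position: [0.5561, -0.0726, 0.0425]
tcp_rot: [-180.0, -0.5, 161.5]
wrist_force: [-11.5, 4.0, 9.1]
grip_width: 0.005
```

>>> move_arm:
  deltas:
    - [0,[0.0019,-0.0006,0],0]
    - [0,[0.0019,-0.0006,0],0]
    - [0,[0.0019,-0.0006,0],0]
    - [0,[0.0019,-0.0006,0],0]

```text
time: 7.38
position: [0.5637, -0.075, 0.0425]
tcp_rot: [-180.0, -0.5, 161.5]
wrist_force: [-12.4, 3.3, 10.0]
grip_width: 0.005
```

>>> move_arm:
  deltas:
    - [0,[0.0019,-0.0006,0],0]
    - [0,[0.0019,-0.0006,0],0]
    - [0,[0.0019,-0.0006,0],0]

```text
time: 7.75
position: [0.5641, -0.0751, 0.0424]
tcp_rot: [-180.0, -1.1, 161.6]
wrist_force: [-33.5, 11.1, 32.1]
grip_width: 0.006
```

It hit the stop: motion ceased at x=0.564 (predicted 0.565) and the push rose to 35 N. I'll ease off and lift straight up.

>>> move_arm:
  deltas:
    - [0,[-0.002,0.0006,0],0]
    - [0,[-0.002,0.0006,0],0]
    - [0,[0,0,0],0]

```text
time: 8.12
position: [0.5641, -0.0752, 0.0424]
tcp_rot: [-180.0, -0.7, 161.5]
wrist_force: [-14.9, 5.2, 12.2]
grip_width: 0.008
```

>>> move_arm:
  deltas:
    - [0,[-0.002,0.0006,0],0]
    - [0,[0,0,0.003],0]
    - [0,[0,0,0.003],0]
    - [0,[0,0,0.004],0]
    - [0,[0,0,0.006],0]
    - [0,[-0.002,0.0006,0.02],0]
    - [0,[-0.002,0.0006,0.05],0]
    - [0,[0,0,0.05],0]
    - [0,[0,0,0],0]

```text
time: 9.25
position: [0.5668, -0.076, 0.1849]
tcp_rot: [179.8, 0.5, 161.5]
wrist_force: [0.4, 0.6, -0.7]
grip_width: 0.004
```

Run:
```python
from h import *
from bench import r
s=r.get_state();print(s["time"],s["position"],s["wrist_force"])
p=r.read_camera("scene")
overlay(p,[.541,-.069,-18.7],.040,"pics/sc5.png",(180,170,160,130),bed=.008,f=5)
```

```text
9.25 [ 0.56678823 -0.07595142  0.18487761] [ 0.38534498  0.57723689 -0.67524918]
```

View pics/sc5.png

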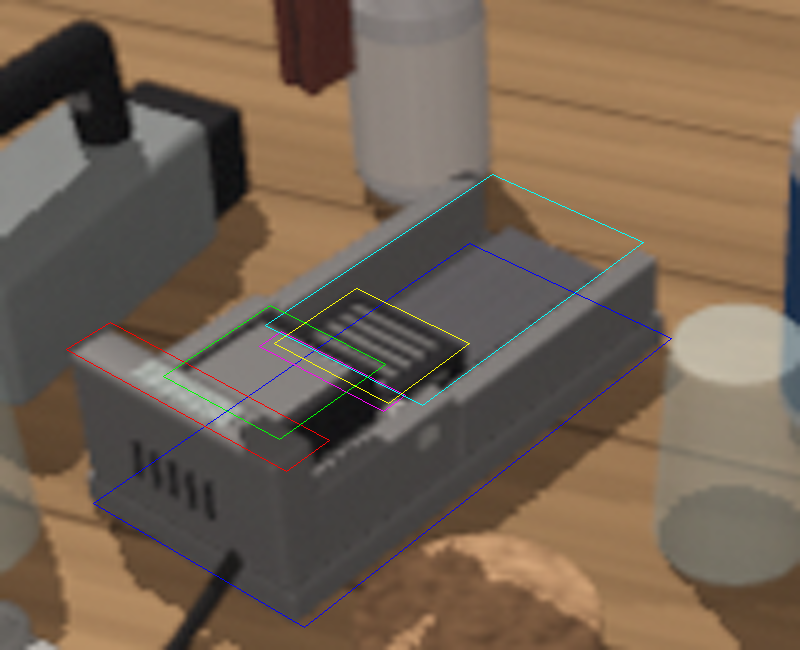

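The pack's deck and housing (deck at ~(375,340)) match the home overlay, with the housing against the stop. I'll clear the arm for a top check.

>>> move_arm:
  deltas:
    - [0,[0,0,0.04],0]
    - [0,[-0.02,0.05,0],0]
    - [0,[-0.02,0.05,0],0]
    - [0,[-0.02,0.05,0],0]
    - [0,[-0.02,0.05,0],0]
    - [0,[-0.02,0.05,0],0]
    - [0,[-0.02,0.05,0],0]
    - [0,[-0.02,0.05,0],0]
    - [0,[0,0,0],0]

```text
time: 10.42
position: [0.4212, 0.2787, 0.2186]
tcp_rot: [180.0, -0.1, 161.9]
wrist_force: [0.5, -0.7, 0.0]
grip_width: 0.001
```

Run:
```python
from h import *
from bench import r
p=r.read_camera("top");s=r.get_state();print(s["time"],s["position"])
overlay(p,[.541,-.069,-18.7],.040,"pics/t6.png",(260,140,260,250),bed=.008)
```

```text
10.475 [0.42257557 0.27605271 0.21870298]
```

View pics/t6.png

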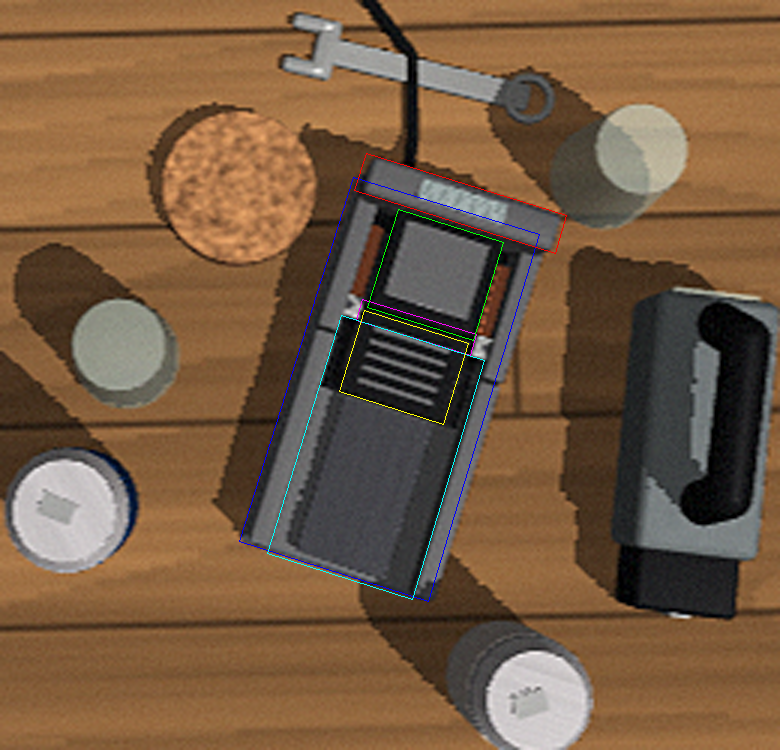

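The top view shows the housing (~(437,268)) tight against the stop, the flanges under the leaf springs, and the bystanders where they were. Handing in.

```bash
python3 -c "
from bench import r
print(r.close_job())"
```

```text
the job is handed in; nothing more can be done
None
```

The battery pack is home against the dock's back stop and held down by the leaf springs, and I've handed the job in at about 10.5 s.

- **Press and slide:** I pressed the thumb deck down about 10 mm (13 N) with the closed fingertips. Keeping it pressed, I slid it in under the springs at about 10–13 N. At the stop it quit moving, and the push rose to about 35 N sideways and 32 N vertically. I then eased off and lifted the fingers straight up.
- **Where it stopped:** the fingertips stopped about 2 mm from the position I had predicted for fully home.
- **Last checks:** both camera views, taken after letting go, show the pack within a few millimetres of the home outline (8 mm down), with its housing at the stop. The bystanders look unmoved in the top view, judged by eye. The robot was touching nothing.
- **Limits of the checks:** my outlines sat up to about 4 mm off the real edges. I couldn't measure the 8 mm depth directly after letting go. No check failed.

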